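Switch off the burn-in channels in one stroke

ROBOT

A 6-joint arm with a two-finger parallel gripper is mounted at the origin on a cart in front of the work surface, level with it; the furniture and walls round the work are solid. World frame = base frame: x ahead of the robot, y to its left, z up, the work surface at z = 0. Lengths are in mm, angles in rad, forces in N, time in s.
With the tool pointing down it reaches from about 375 to 750 mm from the base axis. Payload 9 kg.
Tool frame: the origin (TCP) lies on the centre line of the jaws, within the pads' length; the fingertips stand 17 mm ahead of it and the grasp point (between the pads) lies 2 mm behind it; z points along the fingers, y is the line along which they close (so a half turn about z gives the same grasp; the last joint's range is limited). The gripper opens to 85 mm and grips with 20 to 120 N. Pads are 22 mm wide; open, the fingers measure 114 mm over their backs; the gripper's body (76 mm by 85 mm) begins 54 mm behind the grasp point. The pads swing forward as they close: fully open they stand 13 mm farther back than shut.
Start: joints at [-1.446, 0.104, 0.097, 1.564, 0, 1.353], TCP at [201.686, -565.117, 248.331] pointing down, gripper open.
Joint ranges: [-2.99, 2.99], [-0.84, 1.86], [-1.1, 1.16], [-1.84, 2.11], [-1.51, 1.56], [-3.14, 3.14]. Speed limits (rad/s): [2.22, 2.22, 2.57, 3.14, 3.14, 3.14].

INTERFACE

Orientations are given as [roll, pitch, yaw] about the fixed x, y, z axes, in that order (R = Rz(yaw) Ry(pitch) Rx(roll)).
In Python, from rig import state, capture, job_done gives the robot as it stands.
- The arm moves only by the tool jog_arm, never from a script. Its argument "plan" is one flat list of numbers, 5 for each row, row after row: the gripper's target within -1 to 1 (fully open at 1, half-way at 0, shut at -1), then the shift along the tool's x, y, z in cm, then the turn about the tool's z in degrees. A call has 1 to 20 rows; each row is the pose to reach, as a shift and turn from the pose commanded when the call began, along the tool's axes at that moment; what a row does not reach only later rows make up. A row lasts 1/12 s, in which the tool goes at most 41.7 mm and 7.16 degrees, less where a joint would pass 70% of its speed; a pose out of reach is approached as far as the arm can. A call with a gripper value outside its range is refused whole. The fingers move at their own pace and stop on an object; "grip_force" is the grip in N (left out, the last holds). Time passes only in rows, so rows that repeat a pose let the fingers close. It gives the time, the measured TCP pose, the force, the opening and the grip force at its end, in the units of the state.
- state(): the state, without advancing time (a new reading comes with each control period).
- capture(name): name is "side" or "top" or "wrist"; returns a dict with "color" (480x640x3 uint8, red, green, blue), "mtx" (3x3 intrinsics, pixels), "k1" (the pictures are not rectified: a ray, as slopes to the right and down, at radius r is drawn at 1 + k1 r^2 times it, then the intrinsics apply), "xyz" and "attitude" of the camera in the world; the wrist camera has in their place "tool_from_camera" (4x4, takes a point from camera to tool coordinates, whose origin is the TCP and whose axes are the flange's). Camera axes: x right, y down, z forward; pixel columns grow to the right and rows downward; lengths in mm; the calibration is good to about 2 mm. A picture is of the moment at which its call begins: read the wrist's pose just before it. There is no depth.
- job_done(): hands the job in; it is judged then, once.
The state is a dict: "t": time; "qpos": joint angles; "qvel": joint speeds; "joint_torque": joint torques, N m; "ee_pos": TCP position; "tool_rot": TCP orientation; "ft_force": force on the tool from outside, world axes, zero at the start; "moment": the same for the moment, N m; "opening": finger opening in mm; "gripper_force": force on a finger pad.
Only numpy, scipy, OpenCV 4.12 (cv2) and the standard library are available. Lean on these libraries where they do the work, as an engineer would, in place of code of your own. Each camera call takes 0.05 s, during which the arm holds its last target. There are 200 camera calls.

TASK

The burn-in is over: run a fingertip lightly along the row of five channel rockers on the front panel of the burn-in base, starting with the one next to the larger main rocker and going outward, so that one after another each tips over to off (its ring-marked end, the one away from the main rocker, pressed down). Leave the main rocker on, since it feeds the cooling fan, and do not pick up or disturb the boards in the nests or anything else on the bench.

Things in the scene. Friction and masses are not known exactly. Their poses are not given: they have to be found in the camera images.
- burnin_base: Grey burn-in base, fixed, 158 (its x) x 345 mm (its y). Origin: centre of underside; x to the back, y along the row of switches towards the main switch, z up. Aluminium front panel, top at z = 44 mm, x -79 to -21 mm. On it at x = -48 mm a row of black rockers with 2 mm high bezels: main at y = 147 mm, channels 1-5 at 80, 27, -26, -79, -132 mm. Nests behind; boards reach z = 60 mm.
- rocker_1 (a joint): Channel rocker 1. Rad: 0 on, 0.42 off; snaps to the nearer end past 0.21; about 1.5 N at the raised end. V-faced, 20 mm wide, 37 mm long along the row, tips about its middle. On: half towards the main switch (bar mark) level at z = 47.5 mm, other half (ring mark) slopes up to 7.5 mm higher at its end. Off: the reverse. It tips when a tip passes along it 2 to 3 mm over the level half.
- rocker_1_mid (a point): Fixed point in the middle of channel rocker 1, in the valley of its face, at the height of its level half (47.5 mm over the bench). Nearest the main switch.
- rocker_2 (a joint): Channel rocker 2, rad: 0 on, 0.42 off; built like channel rocker 1.
- rocker_2_mid (a point): Fixed point in the middle of channel rocker 2, in the valley of its face, at the height of its level half (47.5 mm over the bench). 53 mm along the row from rocker 1.
- rocker_3 (a joint): Channel rocker 3, rad: 0 on, 0.42 off; built like channel rocker 1.
- rocker_3_mid (a point): Fixed point in the middle of channel rocker 3, in the valley of its face, at the height of its level half (47.5 mm over the bench). 53 mm along the row from rocker 2.
- rocker_4 (a joint): Channel rocker 4, rad: 0 on, 0.42 off; built like channel rocker 1.
- rocker_4_mid (a point): Fixed point in the middle of channel rocker 4, in the valley of its face, at the height of its level half (47.5 mm over the bench). 53 mm along the row from rocker 3.
- rocker_5 (a joint): Channel rocker 5, rad: 0 on, 0.42 off; built like channel rocker 1.
- rocker_5_mid (a point): Fixed point in the middle of channel rocker 5, in the valley of its face, at the height of its level half (47.5 mm over the bench). Farthest from the main switch.
- main_rocker (a joint): Main rocker, rad: 0 = on (as at the start), 0.42 = off. Same kind as the channel rockers but larger: 30 mm wide, 40 mm long along the row.
- main_rocker_mid (a point): Fixed point in the middle of the main rocker's face, 67 mm from channel rocker 1, height 47.5 mm.
- board_1: Loose green open-frame power-supply board in the nest behind channel rocker 1, 88 mm by 46 mm, parts up to 26 mm high, lying on the nest floor 34 mm over the bench. Origin: centre of its underside; its y axis runs front to back.
- board_2: Loose green open-frame power-supply board in the nest behind channel rocker 2, 88 mm by 46 mm, parts up to 26 mm high, lying on the nest floor 34 mm over the bench. Origin: centre of its underside; its y axis runs front to back.
- board_3: Loose green open-frame power-supply board in the nest behind channel rocker 3, 88 mm by 46 mm, parts up to 26 mm high, lying on the nest floor 34 mm over the bench. Origin: centre of its underside; its y axis runs front to back.
- board_4: Loose green open-frame power-supply board in the nest behind channel rocker 4, 88 mm by 46 mm, parts up to 26 mm high, lying on the nest floor 34 mm over the bench. Origin: centre of its underside; its y axis runs front to back.
- board_5: Loose green open-frame power-supply board in the nest behind channel rocker 5, 88 mm by 46 mm, parts up to 26 mm high, lying on the nest floor 34 mm over the bench. Origin: centre of its underside; its y axis runs front to back.
- screwdriver: Loose screwdriver with yellow handle, 165 mm, on the bench in front of the base, about parallel to it and its axis 30 to 45 mm off the base's front edge. Origin: centre of its underside.
- marker: Loose white marker pen with black cap, 135 mm, on the bench to the right. Origin: centre of its underside.
- test_timer: Loose white bench timer, 50 x 62 x 18 mm, on the bench to the right. Origin: centre of its underside.
- plug_a: Loose red banana plug, 49 mm, on the bench to the right. Origin: centre of its underside.
- plug_b: Loose black banana plug, 49 mm, on the bench to the right. Origin: centre of its underside.
- tweezers_black: Loose black tweezers, 124 mm, on the bench to the left. Origin: centre of its underside.

How it is judged (in metres and radians):
On the way, in this order (a step that is already met when the one before it is completed fails the run):
1. channel rocker 1 is tipped to off first, the other four still on (value of joint rocker_1 above 0.32 rad), for 0.02 s.
2. channel rocker 2 is tipped to off, after its neighbour (value of joint rocker_2 above 0.32 rad), for 0.02 s.
3. channel rocker 3 is tipped to off, after its neighbour (value of joint rocker_3 above 0.32 rad), for 0.02 s.
4. channel rocker 4 is tipped to off, after its neighbour (value of joint rocker_4 above 0.32 rad), for 0.02 s.
5. channel rocker 5 is tipped to off, after its neighbour (value of joint rocker_5 above 0.32 rad), for 0.02 s.
At the end, for the whole second after the job is handed in: All five channel rockers are off (over 0.37 rad of 0.42), tipped in order outward from the main rocker; the main rocker is still on (under 0.05 rad); the boards lie in their nests within 12 mm, and the other loose things within 30 mm, of where they started (value of joint each of rocker_1, rocker_2, rocker_3, rocker_4, rocker_5 above 0.37 rad and value of joint main_rocker below 0.05 rad and distance of each of board_1, board_2, board_3, board_4, board_5 from where it was at the start of the episode below 0.012 m and distance of each of screwdriver, marker, test_timer, plug_a, plug_b, tweezers_black from where it was at the start of the episode below 0.03 m); the robot touches nothing.
It fails at once if the main rocker is tipped past its middle (value of joint main_rocker above 0.21 rad).
It fails at once if the fingers press on the base or its switches with more than 60 N, even for an instant (contact force between the fingers and burnin_base above 60 N).
It fails at once if a board is lifted, or shoved more than 12 mm (distance of any of board_1, board_2, board_3, board_4, board_5 from where it was at the start of the episode above 0.012 m).
It fails at once if another loose thing on the bench is picked up or shoved more than 30 mm (distance of any of screwdriver, marker, test_timer, plug_a, plug_b, tweezers_black from where it was at the start of the episode above 0.03 m).
It also fails if it takes over 42 s, if anything falls off the work surface, if the arm or the gripper's body presses on something with over 40 N, if the wrist force passes 120 N, or if a joint passes its speed limit or range.

## Working session

There is one attempt and no reset: what is moved stays moved. The work goes in short steps, Python scripts to look and compute and a tool call to move; the robot and the scene stay as the last step left them, time stands still between calls to the robot, and variables do not carry over. Pictures are saved under pics/ and viewed, at most 10 in all, crops included, and the job is handed in when it is done.

Besides the shell and the picture viewer there is one more tool, called after ">>>" as name(argument=value, ...), one argument or row to a line, values as JSON. jog_arm: Moves the arm, as the interface text tells. Its arguments: {"type":"object","properties":{"plan":{"type":"array","items":{"type":"number"}},"grip_force":{"type":"number"}},"required":["plan"]}

```bash
mkdir -p pics; python3 - <<'E'
from rig import state,capture
import cv2
s=state();print({k:s[k] for k in('t','ee_pos','tool_rot','ft_force','opening')})
for n in('top','side'):
    c=capture(n);cv2.imwrite(f'pics/{n}0.png',c['color'][:,:,::-1]);print(n,c['mtx'],c['k1'],c['xyz'],c['attitude'])
E
```

```text
{'t': 0.0, 'ee_pos': array([ 201.64950105, -564.75763816,  247.51558224]), 'tool_rot': array([-3.14028074e+00, -2.98931467e-04,  3.42787769e-01]), 'ft_force': array([0.48610471, 0.04582897, 0.17417971]), 'opening': 85.56201065230972}
top [[463.28921036   0.         325.01285328]
 [  0.         463.28921036 243.95991979]
 [  0.           0.           1.        ]] -0.037654951070922815 [ 364.37669421 -118.56824764 1121.41146114] [-2.98879631 -0.01147464 -1.58423893]
side [[473.61831506   0.         323.28526448]
 [  0.         473.61831506 244.77549299]
 [  0.           0.           1.        ]] -0.10533099580778349 [  260.77039477 -1346.11645589   711.14840692] [-2.03714741 -0.0233319  -0.19726827]
```

View pics/top0.png

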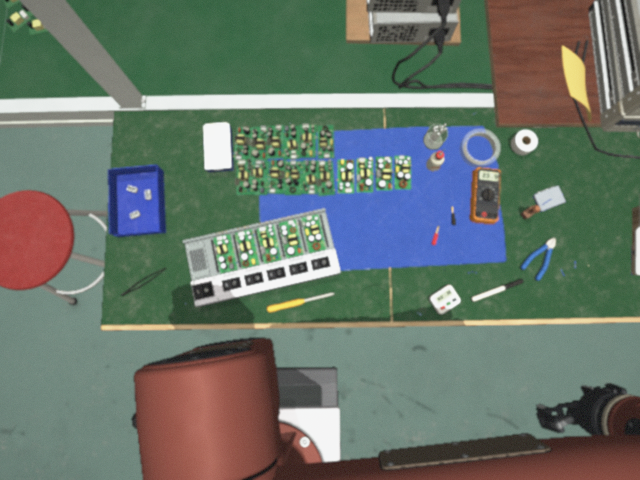

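View pics/side0.png

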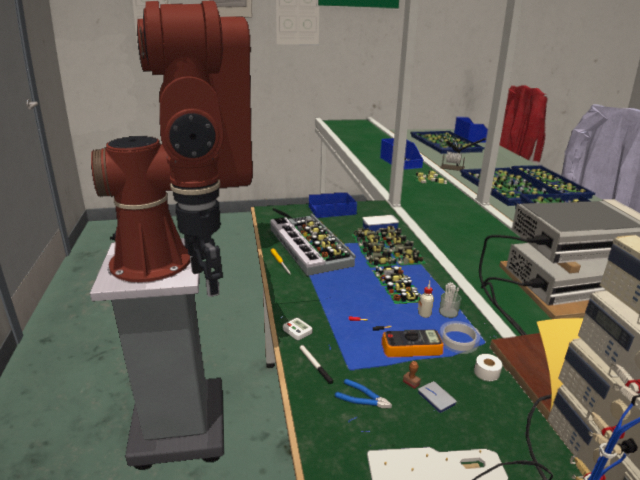

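The top view shows the base with the main rocker near (203,290) and channels 1–5 from (232,283) to (320,263). I'll enlarge it to get better pixel positions.

```bash
python3 - <<'E'
import cv2
i=cv2.imread('pics/top0.png')[200:320,175:350]
cv2.imwrite('pics/crop0.png',cv2.resize(i,None,fx=4.5,fy=4.5,interpolation=cv2.INTER_CUBIC))
E
```

```text
(no output)
```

View pics/crop0.png

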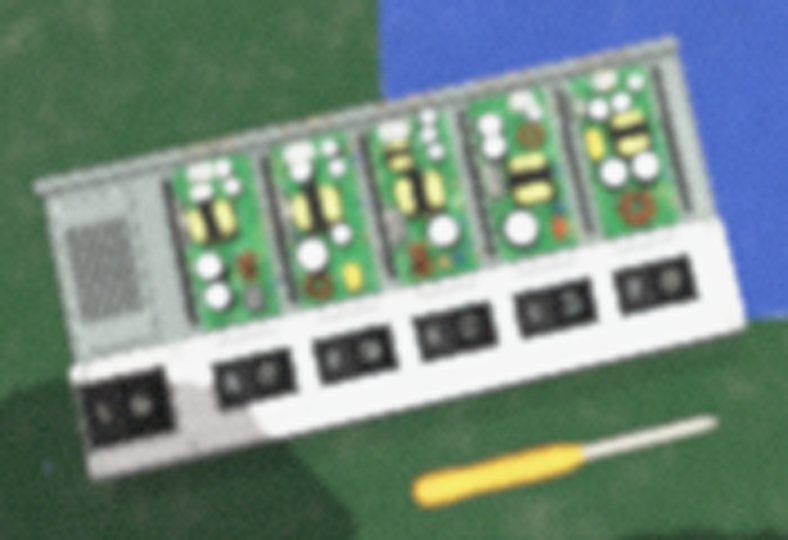

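Crop positions: main (126,406), channels at (255,378), (355,353), (456,331), (555,307), (656,284). Panel front corners are at (95,478) and (745,325).

```bash
cat >h.py <<'E'
import numpy as np,cv2
from scipy.spatial.transform import Rotation as R
def rays(c,px):
    d=cv2.undistortPoints(np.array(px,float).reshape(-1,1,2),c['mtx'],np.array([c['k1'],0,0,0,0]))[:,0]
    return np.c_[d,np.ones(len(d))]
def plane(o,Rm,d,z):
    w=d@Rm.T; return o+w*((z-o[2])/w[:,2])[:,None]
YR=np.array([147,80,27,-26,-79,-132.])
def fitrow(P):
    # base x=-48 ; P world xy of 6 rockers -> yaw, origin
    A=np.c_[np.full(6,-48.),YR][-len(P):]; a=A-A.mean(0); p=P[:,:2]-P[:,:2].mean(0)
    yaw=np.arctan2((a[:,0]*p[:,1]-a[:,1]*p[:,0]).sum(),(a*p).sum())
    Rm=np.array([[np.cos(yaw),-np.sin(yaw)],[np.sin(yaw),np.cos(yaw)]])
    o=P[:,:2].mean(0)-Rm@A.mean(0); return yaw,o,Rm,P[:,:2]-(A@Rm.T+o)
E
python3 - <<'E'
from h import *
from rig import capture,state
c=capture('top')
px=np.array([(126,406),(255,378),(355,353),(456,331),(555,307),(656,284)])/4.5+[175,200]-.4
P=plane(np.array(c['xyz']),R.from_euler('xyz',c['attitude']).as_matrix(),rays(c,px),48)
y,o,Rm,res=fitrow(P);print(P.round(1),y,o,res.round(1))
print(np.c_[np.full(6,-48.),YR]@Rm.T+o)
w=capture('wrist');print(w['tool_from_camera'],w['mtx'],w['k1'])
E
```

```text
[[ 425.7  151.    48. ]
 [ 439.3   84.9   48. ]
 [ 451.6   33.7   48. ]
 [ 462.3  -18.3   48. ]
 [ 474.1  -69.4   48. ]
 [ 485.4 -121.7   48. ]] 0.216855929214528 [503.88218451  17.5918603 ] [[ 0.3  0.2]
 [-0.5 -0.4]
 [ 0.4  0. ]
 [-0.3 -0.2]
 [ 0.1  0.5]
 [ 0.  -0.1]]
[[ 425.37784626  150.82124473]
 [ 439.7935836    85.3904682 ]
 [ 451.19707732   33.63179424]
 [ 462.60057104  -18.12687973]
 [ 474.00406476  -69.8855537 ]
 [ 485.40755848 -121.64422767]]
[[ 1.38827500e-03 -9.52126084e-01 -3.05702457e-01  7.85990304e+01]
 [ 9.99999010e-01  1.39209470e-03  2.05506846e-04 -2.80044551e-01]
 [ 2.29898342e-04 -3.05702440e-01  9.52127074e-01 -1.26478069e+02]
 [ 0.00000000e+00  0.00000000e+00  0.00000000e+00  1.00000000e+00]] [[425.80916593   0.         322.14246434]
 [  0.         425.80916593 240.74029326]
 [  0.           0.           1.        ]] 0.02843576631794873
```

The rocker fit agrees to about 0.5 mm: base yaw 12.4°, channel 1 at (440,85). Next I move over the row with the gripper shut and the tool x axis turned along the row, to check with the wrist camera.

>>> jog_arm(
  plan=[-1,8,-5,0,-14,-1,16,-10,0,-28,-1,24,-15,0,-42,-1,32,-20,0,-50,-1,34,-22,0,-60,-1,34,-22,0,-70,-1,34,-22,0,-80,-1,34,-22,0,-83,-1,34,-22,0,-83,-1,34,-22,0,-83,-1,36,-25,0,-83,-1,38,-29,0,-83,-1,39.5,-32,0,-83,-1,41,-36,0,-83,-1,42,-40,0,-83,-1,43,-43,0,-83,-1,43,-43,0,-83,-1,43,-43,0,-83,-1,43,-43,0,-83,-1,43,-43,0,-83],
)

```text
t: 1.87
ee_pos: [462.2, -16.5, 248.1]
tool_rot: [-3.141, 0.0, 1.79]
ft_force: [0.8, 0.7, 0.2]
opening: -0.2
gripper_force: 0.0
```

```bash
python3 - <<'E'
from rig import capture,state
import cv2,json
s=state();print({k:s[k] for k in('t','ee_pos','tool_rot','qvel','opening','ft_force')})
c=capture('wrist');cv2.imwrite('pics/w1.png',c['color'][:,:,::-1])
json.dump([list(s['ee_pos']),list(s['tool_rot'])],open('w1.json','w'))
E
```

```text
{'t': 1.8667, 'ee_pos': array([462.20744953, -16.49456752, 248.13475049]), 'tool_rot': array([-3.14134937e+00,  2.07917794e-04,  1.79024163e+00]), 'qvel': array([-0.01299949,  0.00462264,  0.00254312,  0.00056862, -0.00011244,
        0.00301059]), 'opening': -0.1638985711091164, 'ft_force': array([0.77532619, 0.71987844, 0.22905583])}
```

View pics/w1.png

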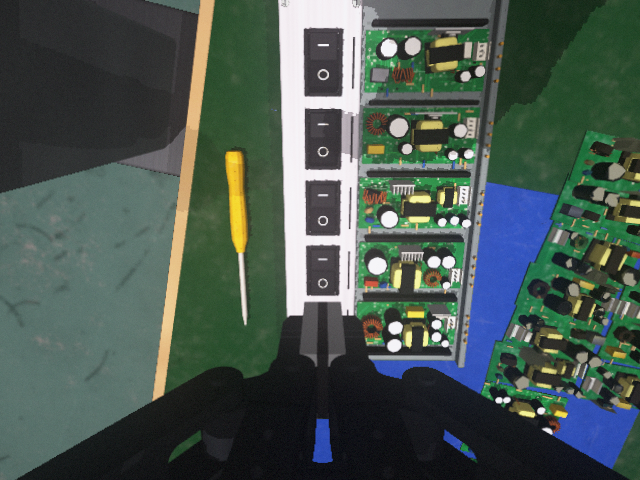

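The wrist view shows channels 1–4 with bezel centres at about (323,62), (323,139), (323,208) and (323,270). Channel 5 is hidden behind the fingers.

```bash
python3 - <<'E'
from h import *
from rig import capture
import json
c=capture('wrist');p,r=json.load(open('w1.json'))
T=np.array(c['tool_from_camera']);Rt=R.from_euler('xyz',r).as_matrix()
o=np.array(p)+Rt@T[:3,3]
P=plane(o,Rt@T[:3,:3],rays(c,[(323.,62),(323,139),(323,208),(323,270)]),47)
print(P.round(1),np.linalg.norm(np.diff(P,axis=0),axis=1))
d=P[3]-P[0];print(np.degrees(np.arctan2(d[0],-d[1])))
# row position in the tool frame from current pose (base y -> tool x)
for yaw,oo in ((.21686,np.array([503.88,17.59])),):
    Rm=R.from_euler('z',yaw).as_matrix()[:2,:2]
    print(((P[:,:2]-oo)@Rm).round(1))
    for y in (100,-165):
        w=Rm@[-48,y]+oo
        print(y,w,(Rt.T@(np.r_[w,67.3]-p)).round(1))
E
```

```text
[[439.8  87.7  47. ]
 [451.4  36.   47. ]
 [463.  -15.7  47. ]
 [474.6 -66.9  47. ]] [53.0213427  52.95822465 52.49773235]
12.689162110054212
[[-47.5  82.3]
 [-47.3  29.2]
 [-47.1 -23.7]
 [-46.8 -76.2]]
100 [435.48783841 104.91990458] [124.4   0.4 180.8]
-165 [ 492.5063605  -153.87323316] [-140.6   -0.3  180.9]
```

Both measurements agree to within 2–3 mm along the row and 1 mm across. Now I descend over the main-side end of channel 1.

>>> jog_arm(
  plan=[-1,4,0,0,0,-1,8,0,2,0,-1,12.2,0,5,0,-1,12.2,0,9,0,-1,12.2,0,13,0,-1,12.2,0,15.5,0,-1,12.2,0,16.5,0,-1,12.2,0,17,0,-1,12.2,0,17,0,-1,12.2,0,17,0,-1,12.2,0,17,0],
)

```text
t: 2.88
ee_pos: [437.0, 103.0, 80.5]
tool_rot: [3.139, 0.001, 1.791]
ft_force: [-0.0, -0.5, 1.0]
opening: 0.4
gripper_force: 0.0
```

```bash
python3 - <<'E'
from rig import capture,state
import cv2
s=state();print(s['t'],s['ee_pos'],s['tool_rot'],s['ft_force'])
c=capture('wrist');cv2.imwrite('pics/w2.png',c['color'][:,:,::-1])
E
```

```text
2.8833 [437.01059368 102.97798226  80.47057401] [3.13860467e+00 9.40373779e-04 1.79062570e+00] [-0.02885767 -0.49401016  0.95161155]
```

View pics/w2.png

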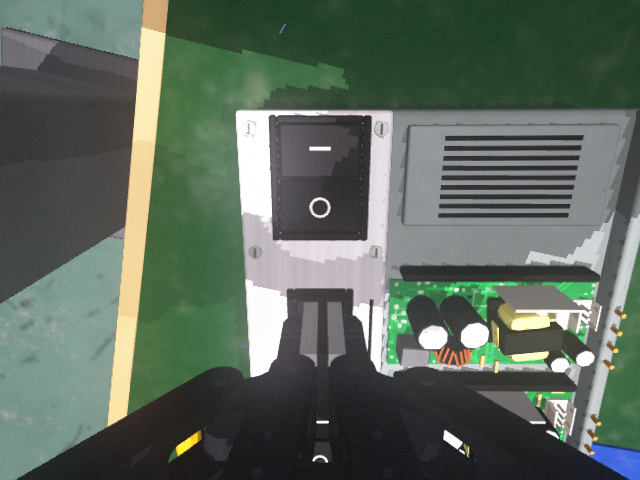

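The tip stands over channel 1's end, well clear of the main rocker (rows 115–240), and is centred on the row. I'll lower it in a small step and check the height.

>>> jog_arm(
  plan=[-1,0,0,0.5,0,-1,0,0,0.8,0,-1,0,0,0.8,0,-1,0,0,0.8,0,-1,0,0,0.8,0,-1,0,0,0.8,0],
)

```text
t: 3.43
ee_pos: [435.5, 103.4, 70.4]
tool_rot: [3.142, 0.0, 1.791]
ft_force: [-0.9, -1.2, -0.1]
opening: -0.1
gripper_force: 0.0
```

>>> jog_arm(
  plan=[-1,0,0,0.31,0,-1,0,0,0.31,0,-1,0,0,0.31,0,-1,-0.5,0,0.31,0,-1,-1,0,0.31,0,-1,-1.5,0,0.31,0,-1,-2,0,0.31,0,-1,-2.5,0,0.31,0,-1,-3,0,0.31,0,-1,-3.5,0,0.31,0,-1,-4,0,0.31,0,-1,-4.5,0,0.31,0,-1,-4.5,0,0.31,0,-1,-4.5,0,0.31,0],
)

```text
t: 4.6
ee_pos: [445.3, 59.3, 67.2]
tool_rot: [-3.142, 0.0, 1.791]
ft_force: [-0.7, 0.5, -0.9]
opening: -0.2
gripper_force: 0.0
```

```bash
python3 - <<'E'
from rig import capture,state
import cv2
s=state();print(s['t'],s['ee_pos'],s['ft_force'])
c=capture('wrist');cv2.imwrite('pics/w3.png',c['color'][:,:,::-1])
E
```

```text
4.6 [445.32392148  59.25133987  67.1532913 ] [-0.66437087  0.45854766 -0.89807188]
```

View pics/w3.png

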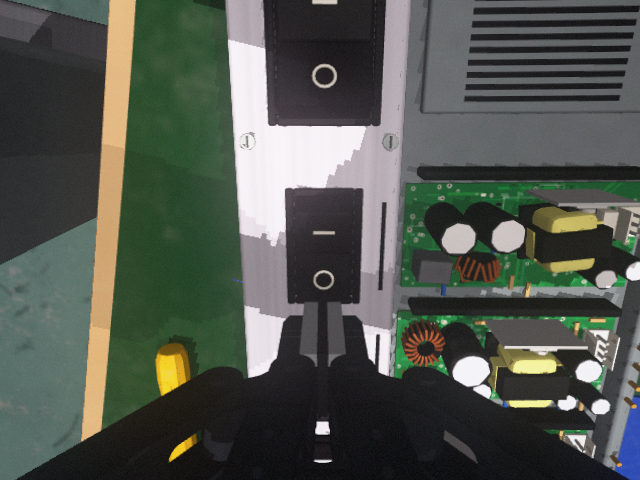

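Channel 1 has tipped: its bar end at row ~225 is now raised and shows its end face. I'll carry on along the row.

>>> jog_arm(
  plan=[-1,-0.5,0,0,0,-1,-1,0,0,0,-1,-1.5,0,0,0,-1,-2,0,0,0,-1,-2.5,0,0,0,-1,-3,0,0,0,-1,-3.5,0,0,0,-1,-4,0,0,0,-1,-4.5,0,0,0,-1,-5,0,0,0,-1,-5.5,0,0,0,-1,-6,0,0,0,-1,-6.5,0,0,0,-1,-7,0,0,0,-1,-7.5,0,0,0,-1,-8,0,0,0,-1,-8.5,0,0,0,-1,-9,0,0,0,-1,-9.5,0,0,0,-1,-10,0,0,0],
)

```text
t: 6.32
ee_pos: [467.3, -38.6, 67.2]
tool_rot: [-3.142, 0.0, 1.791]
ft_force: [-0.0, 0.1, 0.3]
opening: 0.3
gripper_force: 0.0
```

>>> jog_arm(
  plan=[-1,-0.5,0,0,0,-1,-1,0,0,0,-1,-1.5,0,0,0,-1,-2,0,0,0,-1,-2.5,0,0,0,-1,-3,0,0,0,-1,-3.5,0,0,0,-1,-4,0,0,0,-1,-4.5,0,0,0,-1,-5,0,0,0,-1,-5.5,0,0,0,-1,-6,0,0,0,-1,-6.5,0,0,0,-1,-7,0,0,0,-1,-7.5,0,0,0,-1,-8,0,0,0,-1,-8.5,0,0,0,-1,-9,0,0,0,-1,-9.5,0,0,0,-1,-10,0,0,0],
)

```text
t: 7.98
ee_pos: [489.2, -136.2, 67.2]
tool_rot: [3.142, 0.0, 1.791]
ft_force: [-1.4, 0.3, 0.1]
opening: 0.0
gripper_force: 0.0
```

>>> jog_arm(
  plan=[-1,-0.5,0,0,0,-1,-1,0,0,0,-1,-1.5,0,0,0,-1,-2,0,0,0,-1,-2.5,0,0,0,-1,-2.5,0,0,0,-1,-2.5,0,-3,0,-1,-1,0,-6,0,-1,1,0,-9,0,-1,4,0,-12,0,-1,8,0,-15,0,-1,12,0,-18,0,-1,15,0,-18,0,-1,15,0,-18,0,-1,15,0,-18,0,-1,15,0,-18,0,-1,15,0,-18,0],
)

```text
t: 9.4
ee_pos: [456.2, 10.0, 246.3]
tool_rot: [-3.14, -0.0, 1.791]
ft_force: [0.6, -0.3, -0.5]
opening: 0.3
gripper_force: 0.0
```

```bash
python3 - <<'E'
from rig import capture,state
import cv2
s=state();print(s['t'],s['ee_pos'],s['ft_force'])
c=capture('wrist');cv2.imwrite('pics/w4.png',c['color'][:,:,::-1])
E
```

```text
9.4 [456.16115998   9.98703752 246.31865075] [ 0.61583481 -0.34622747 -0.52596431]
```

View pics/w4.png

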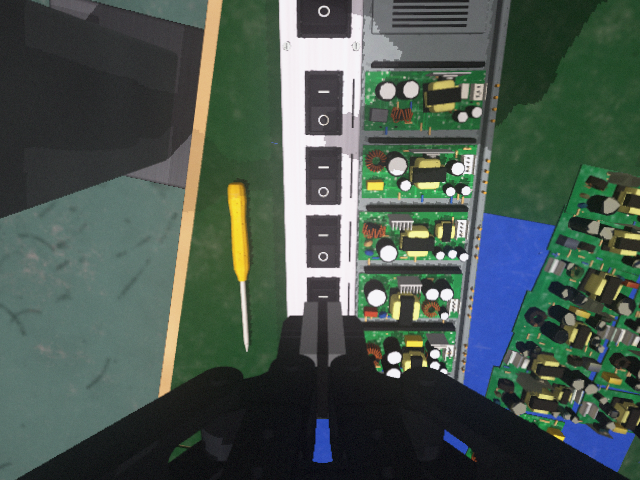

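Channels 1–3 (rows 100, 175 and 240) all show the off shape. Channels 4 and 5 are hidden, so I'll shift outward to see them.

>>> jog_arm(
  plan=[-1,-4,0,0,0,-1,-8,0,0,0,-1,-12,0,0,0,-1,-16,0,0,0,-1,-18,0,0,0,-1,-18,0,0,0,-1,-18,0,0,0,-1,-18,0,0,0],
)

```text
t: 10.12
ee_pos: [495.1, -165.1, 246.6]
tool_rot: [-3.141, -0.001, 1.79]
ft_force: [-0.2, -0.3, -0.1]
opening: 0.2
gripper_force: 0.0
```

```bash
python3 - <<'E'
from rig import capture
import cv2,numpy as np
c=capture('wrist')['color'][:,:,::-1]
a=cv2.resize(c[0:310,270:380],None,fx=1.9,fy=1.9,interpolation=cv2.INTER_CUBIC)
b=cv2.resize(cv2.imread('pics/w1.png')[0:310,270:380],None,fx=1.9,fy=1.9,interpolation=cv2.INTER_CUBIC)
d=cv2.resize(cv2.imread('pics/w4.png')[0:310,270:380],None,fx=1.9,fy=1.9,interpolation=cv2.INTER_CUBIC)
im=np.hstack([b,d,a]);im=(255*(im/255.)**.5).astype('uint8')
cv2.imwrite('pics/cmp.png',im)
E
```

```text
(no output)
```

View pics/cmp.png

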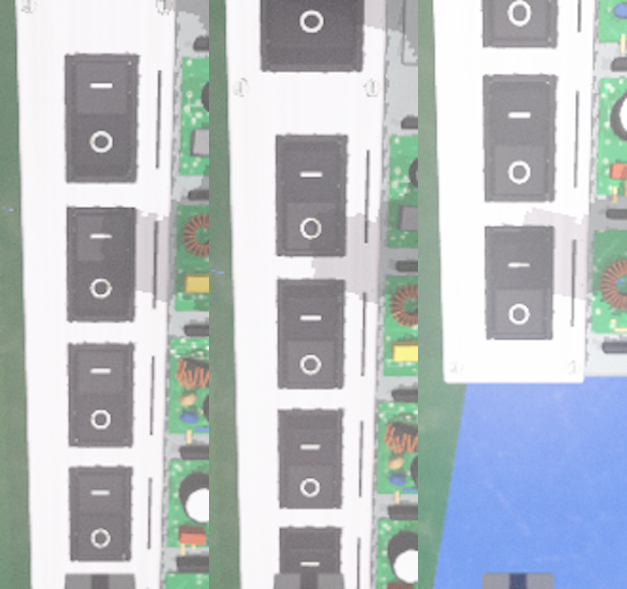

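Before the run (left strip) the level bar halves were the lighter ones. Now the ring halves are lighter on all five channels, 4 and 5 included in the right strip, and the main rocker was not touched. The robot is clear, so I'm handing in.

```bash
python3 -c "
from rig import job_done
print(job_done())"
```

```text
the job is handed in; nothing more can be done
None
```

I ran the shut fingertips along the row, and in the pictures all five channel rockers now look off; the main rocker was not touched, the boards and screwdriver look undisturbed, and the job is handed in (no verdict was returned).

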